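# Cover the cheese crock, then take off its outer lid

## Task

The two nested lids of the cheese crock wait on the serving board. Take them together by the wooden knob, lower them (no dropping) onto the crock until the inner lid sits fully home in its mouth, and let go; then grip the blue outer lid by its collar and lift it off alone, straight up, leaving the inner lid closed and undisturbed on the crock. Finish still holding the outer lid level and still, above the crock with a hand's width (about 10 cm) of clear lift, and do not disturb the other things on the counter.

Things in the scene. Friction and masses are not known exactly. Their poses are not given: they have to be found in the camera images.
- crock: white stoneware cheese crock, open at the top, 102 mm across, 85 mm high, mouth 92 mm wide, too heavy to shift; upright, origin under its centre. It stands on the counter, to the left or to the right
- crock_rim (a point): centre of the crock's mouth, at the height of its rim (85 mm above the counter); z up
- board: pale wooden serving board, 300 mm (its x) by 180 mm (its y), 18 mm thick, does not slide; origin under its centre. The nested lids wait on it
- inner_lid: inner lid, loose, about 0.2 kg, round about its z (up): wooden disc 104 mm across, 8 mm thick; origin on the axis at the disc's underside, which comes to rest on the crock's rim. Below it a black plug 84 mm across reaches 10 mm down into the crock's mouth (4 mm play all round). On top a stem 18 mm thick rises through the outer lid's hole and carries the knob
- knob (a point): middle of the inner lid's round wooden knob, on its axis 52.5 mm above the inner lid's origin; the knob is 24 mm across and 27 mm high (39 to 66 mm above that origin), all of it above the outer lid's collar. Lifting it lifts both lids: the outer lid rides on the disc
- outer_lid: outer lid, loose, about 0.25 kg, round about its z (up): blue ceramic plate 120 mm across, 6 mm thick; origin on the axis at the plate's underside, which lies on the inner lid's disc, 8 mm above the inner lid's origin while nested. A 4 mm thick skirt reaches 7 mm down around the disc (4 mm play all round)
- collar (a point): middle of the outer lid's round blue collar, its grip, on its axis 17 mm above the outer lid's origin; the collar is 48 mm across outside, hole 37 mm, and stands 6 to 28 mm above that origin. Knob and stem stand up freely through it; the knob's top is 30 mm above the collar's top
- cheese: round of pale cheese, 80 mm across, 42 mm high, lying on the board; origin under its centre. Bystander
- salt_jar: small glass jar with a steel cap, 52 mm across, 75 mm high; origin under its centre. Bystander
- pepper_jar: small dark jar with a steel cap, 48 mm across, 70 mm high; origin under its centre. Bystander
- knife: bread knife lying flat, black handle 120 mm along its -x, steel blade 170 mm along its +x; 18 mm high; origin on the counter where handle meets blade. Bystander
- mug: white mug, 80 mm across, 90 mm high; origin under its centre. Bystander
- chutney_jar: amber jar with a brass cap, 68 mm across, 110 mm high; origin under its centre. Bystander

How it is judged:
On the way, in this order (a step that is already met when the one before it is completed fails the run):
1. the nested lids are lowered onto the crock in the grip: inner lid within 10 mm of its seat and centred within 6 mm, outer lid nested on it, fingers still on the inner lid's knob (horizontal distance between inner_lid and crock_rim below 0.006 m and z of inner_lid in the frame of crock_rim between -0.004 and 0.01 m and angle between inner_lid's own z axis and vertical below 0.08 rad and z of outer_lid in the frame of inner_lid between 0.005 and 0.012 m and horizontal distance between outer_lid and inner_lid below 0.008 m and contact force between the fingers and inner_lid above 0.3 N), for 0.1 s.
2. let go: inner lid fully home (within 3 mm), outer lid nested on it, fingers off both lids (horizontal distance between inner_lid and crock_rim below 0.006 m and z of inner_lid in the frame of crock_rim between -0.004 and 0.003 m and angle between inner_lid's own z axis and vertical below 0.08 rad and z of outer_lid in the frame of inner_lid between 0.005 and 0.012 m and horizontal distance between outer_lid and inner_lid below 0.008 m and contact force between the fingers and inner_lid below 0.05 N and contact force between the fingers and outer_lid below 0.05 N), for 0.1 s.
At the end, for the whole second after the job is handed in: Inner lid home on the crock: centred to 6 mm, within 3 mm of rim height, level to 0.08 rad, at rest, untouched by the robot. Outer lid gripped, 78 mm or more above the rim, below 0.30 m, within 60 mm of the crock axis, level to 0.25 rad, still, touching neither inner lid nor crock (horizontal distance between inner_lid and crock_rim below 0.006 m and z of inner_lid in the frame of crock_rim between -0.004 and 0.003 m and angle between inner_lid's own z axis and vertical below 0.08 rad and linear speed of inner_lid below 0.02 m/s and contact force between each of the arm, the fingers, outer_lid and inner_lid below 0.05 N and contact force between the fingers and outer_lid above 0.5 N and z of outer_lid in the frame of crock_rim above 0.078 m and height (world z) of outer_lid below 0.3 m and horizontal distance between outer_lid and crock_rim below 0.06 m and angle between outer_lid's own z axis and vertical below 0.25 rad and linear speed of outer_lid below 0.03 m/s and contact force between outer_lid and crock below 0.05 N); the arm keeps its last pose, push and grip.
It fails at once if the outer lid comes apart from the inner lid (origins over 20 mm apart) while the inner lid is not home on the crock (6 mm, 4 mm in height) (distance between outer_lid and inner_lid above 0.02 m and not (horizontal distance between inner_lid and crock_rim below 0.006 m and z of inner_lid in the frame of crock_rim between -0.004 and 0.004 m and angle between inner_lid's own z axis and vertical below 0.08 rad)).
It fails at once if a bystander (cheese, salt jar, pepper jar, knife, mug, chutney jar) is moved by more than 30 mm (distance of any of cheese, salt_jar, pepper_jar, knife, mug, chutney_jar from where it was at the start of the episode above 0.03 m).
It also fails if it takes over 48 s, if anything falls off the work surface, if the arm or the gripper's body presses on something with over 40 N, if the wrist force passes 120 N, or if a joint passes its speed limit or range.

## Robot

A 6-joint arm with a two-finger parallel gripper is mounted at the origin on the work surface. World frame = base frame: x ahead of the robot, y to its left, z up, the work surface at z = 0. Lengths are in m, angles in rad, forces in N, time in s.
With the tool pointing down it reaches from about 0.375 to 0.975 m from the base axis. Payload 3.8 kg.
Tool frame: the origin (TCP) lies at the very end of the fingers, on their centre line; the grasp point (between the pads) lies 19 mm behind it (bot.tcp_to_grasp is the z of the grasp point in the tool frame, in m); z points along the fingers, y is the direction in which the jaws open and shut (so a half turn about z gives the same grasp; the last joint's range is limited). The gripper opens to 85 mm and grips with 20 to 120 N. Pads are 22 mm wide; open, the fingers measure 114 mm over their backs; the gripper's body (76 mm by 85 mm) begins 54 mm behind the grasp point. The pads swing forward as they close: fully open they stand 13 mm farther back than shut.
Start: joints at [-1.155, 0.264, 1.604, -0, 1.274, -0.037], TCP at [0.295, -0.607, 0.231] pointing down, gripper open.
Joint ranges: [-2.63, 2.63], [-0.94, 2.18], [0.31, 2.57], [-1.31, 4.45], [0, 2.66], [-2.55, 2.55]. Speed limits (rad/s): [2.57, 2.57, 3.14, 3.14, 3.14, 3.14].

## Interface

Orientations are given as a rotation vector (axis times angle).
In Python, from workcell import status, vision, job, bot gives the robot as it stands.
- The arm moves only by the tool apply_moves, never from a script. Its argument "deltas" is a list of rows, each a list of 7 numbers: the shift along the tool's x, y, z in m, then the turn, a rotation vector about the tool's x, y, z in rad, then the closure, from 0 (fully open) to 1 (shut). In form: [[x, y, z, rx, ry, rz, jaw], ...]. A call has 1 to 8 rows; each row is the pose to reach, as a shift and turn from the pose commanded when the call began, along the tool's axes at that moment; what a row does not reach only later rows make up. A row lasts 1/12 s, in which the tool goes at most 41.7 mm and 7.16 degrees, less where a joint would pass 70% of its speed; a pose out of reach is approached as far as the arm can. A call with a gripper value outside its range is refused whole. The fingers move at their own pace and stop on an object; "squeeze" is the grip in N (left out, the last holds). Time passes only in rows, so rows that repeat a pose let the fingers close. It gives the time, the measured TCP pose, the force and the opening at its end, in the units of the state.
- status.read_state(): the state, without advancing time (a new reading comes with each control period).
- vision.read_camera(name): name is "side" or "top"; returns the picture (480x640x3 uint8, red, green, blue); there is no depth.
- vision.get_calibration(name): a dict with "fov_y" (degrees; the focal length in pixels is half the picture's height over the tangent of half this angle, whatever the lens; pixels are square), "cx", "cy" (the principal point, pixels), "R" (3x3) and "t" (3): a world point X has camera coordinates R X + t. Camera axes: x right, y down, z forward; pixel columns grow to the right and rows downward; lengths in m; the calibration is good to about 2 mm. A picture is of the moment at which its call begins. get_calibration takes no time and is no camera call.
- job.finish_job(): hands the job in, once; it reports no verdict.
The state is a dict: "time": time; "q": joint angles; "joint_vel": joint speeds; "joint_torque": joint torques, N m; "tool_pos": TCP position; "tcp_rot": TCP orientation; "wrist_force": force on the tool from outside, world axes, zero at the start; "torque": the same for the moment, N m; "width": opening from 0.0 (shut) to 1.0 (fully open).
Only numpy, scipy, OpenCV 4.12 (cv2) and the standard library are available. Lean on these libraries where they do the work, as an engineer would, in place of code of your own. Each camera call takes 0.05 s, during which the arm holds its last target. There are 200 camera calls.

## Working session

There is one attempt and no reset: what is moved stays moved. The work goes in short steps, Python scripts to look and compute and a tool call to move; the robot and the scene stay as the last step left them, time stands still between calls to the robot, and variables do not carry over. Pictures are saved under pics/ and viewed, about 8 in all and at most 12, crops included, and the job is handed in when it is done.

Besides the shell and the picture viewer there is one more tool, called after "Call:" as name(argument=value, ...), one argument or row to a line, values as JSON. apply_moves: Moves the arm, as the interface text tells. Its arguments: {"type":"object","properties":{"deltas":{"type":"array","items":{"type":"array","items":{"type":"number"}}},"squeeze":{"type":"number"}},"required":["deltas"]}

```bash
mkdir -p pics
python3 - <<'E'
from workcell import status, vision, bot
import cv2
print(status.read_state(), bot.tcp_to_grasp)
for n in("side","top"):
    im=vision.read_camera(n); cv2.imwrite(f"pics/{n}0.png",im[:,:,::-1]); print(n,vision.get_calibration(n))
E
```

```text
{'time': 0.0, 'q': array([-1.15489027e+00,  2.64778088e-01,  1.60536225e+00,  2.71110494e-05,
        1.27371709e+00, -3.68745776e-02]), 'joint_vel': array([ 0.00057475,  0.0002025 , -0.001392  ,  0.00058053,  0.0003458 ,
       -0.00248472]), 'joint_torque': array([ 1.92803786e-04, -5.15108728e+01, -3.67313433e+01, -3.89698116e-04,
        1.28057058e-02, -1.16713713e-05]), 'tool_pos': array([ 0.29501701, -0.60630326,  0.22995158]), 'tcp_rot': array([-3.05925908e+00, -7.04653793e-01,  6.29748129e-04]), 'wrist_force': array([-0.31128176,  0.19374454, -0.16980339]), 'torque': array([ 0.02102891, -0.01765552, -0.00922938]), 'width': 1.0005873083427106} -0.0187
side {'fov_y': 51.66648134592784, 'cx': 316.5389951525801, 'cy': 247.57346993901996, 'R': array([[-0.97858791, -0.20541545,  0.01304617],
       [-0.16687645,  0.75469233, -0.63450117],
       [ 0.1204905 , -0.62309227, -0.77281179]]), 't': array([0.57344593, 0.14188958, 1.26364528])}
top {'fov_y': 53.312710011483425, 'cx': 314.60995034313163, 'cy': 228.3588454449146, 'R': array([[ 0.01524824, -0.99978628, -0.01395986],
       [-0.98399209, -0.01252516, -0.17777146],
       [ 0.17755862,  0.0164471 , -0.98397278]]), 't': array([0.00566165, 0.58002759, 1.14791493])}
```

View pics/side0.png

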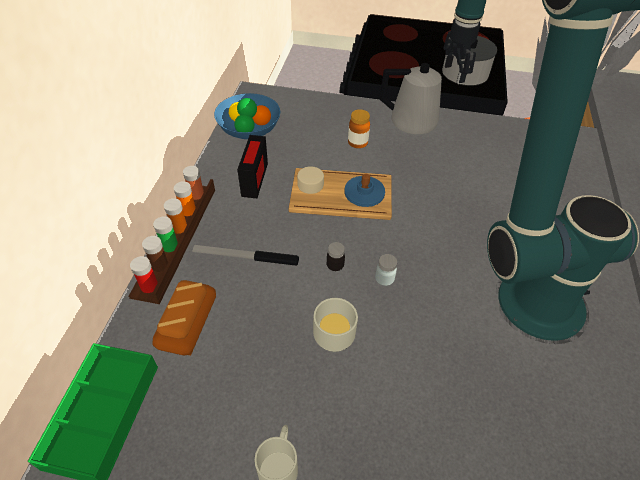

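View pics/top0.png

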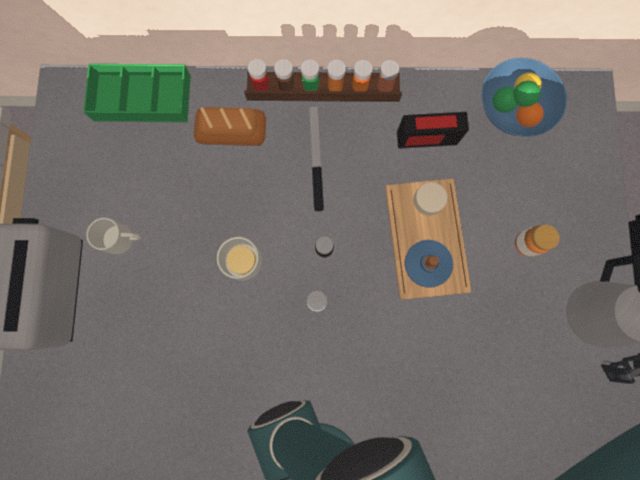

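The side view shows the lids near (365,190), the knob near (366,180) and the crock mouth near (335,315). In the top view the lids are near (430,263) and the crock near (238,258). Next I'll look at enlarged crops and a first set of masks.

```bash
cat > h.py <<'E'
import numpy as np, cv2
from workcell import vision
def K(n):
    c=vision.get_calibration(n); f=240/np.tan(np.radians(c["fov_y"]/2)); return c,f
def ray(n,p):
    c,f=K(n); d=c["R"].T@np.array([(p[0]-c["cx"])/f,(p[1]-c["cy"])/f,1]); return -c["R"].T@c["t"],d/np.linalg.norm(d)
def plane(n,p,z):
    o,d=ray(n,p); return o+d*(z-o[2])/d[2]
def tri(a,b):
    (o1,d1),(o2,d2)=ray("side",a),ray("top",b)
    s=np.linalg.lstsq(np.c_[d1,-d2],o2-o1,rcond=None)[0]; p,q=o1+s[0]*d1,o2+s[1]*d2
    return (p+q)/2,np.linalg.norm(p-q)
def proj(n,X):
    c,f=K(n); v=c["R"]@X+c["t"]; return np.array([f*v[0]/v[2]+c["cx"],f*v[1]/v[2]+c["cy"]])
def mask(im,box,lo,hi):
    x0,y0,x1,y1=box; h=cv2.cvtColor(im,cv2.COLOR_RGB2HSV); m=np.zeros(im.shape[:2],np.uint8)
    m[y0:y1,x0:x1]=cv2.inRange(h[y0:y1,x0:x1],lo,hi); return m
def big(m):
    return max(cv2.findContours(m,cv2.RETR_EXTERNAL,cv2.CHAIN_APPROX_NONE)[0],key=cv2.contourArea)
E
python3 - <<'E'
from h import *
out=[]
for n,bl,bc in(("side",(335,160,395,215),(300,290,370,360)),("top",(395,230,465,295),(205,228,275,290))):
    im=cv2.imread(f"pics/{n}0.png")[:,:,::-1].copy()
    mb=mask(im,bl,(95,80,30),(125,255,255)); c=big(mb); h=cv2.convexHull(c)
    print(n,"blue",cv2.fitEllipse(h),cv2.boundingRect(c))
    mk=mask(im,(bl[0]+12,bl[1]+5,bl[2]-12,bl[3]-10),(0,60,20),(20,255,200)); mk=cv2.morphologyEx(mk,cv2.MORPH_OPEN,np.ones((2,2)))
    # knob: brown patch enclosed in / next to the blue
    k=cv2.connectedComponentsWithStats(mk); print("knob",[ (s.tolist(),ce.round(1).tolist()) for s,ce in zip(k[2][1:],k[3][1:]) if s[4]>15])
    for b in(bl,bc): out.append(cv2.resize(im[b[1]:b[3],b[0]:b[2]],(380,290),interpolation=cv2.INTER_NEAREST)[:,:,::-1])
cv2.imwrite("pics/crops.png",np.vstack([np.hstack(out[:2]),np.hstack(out[2:])]))
E
```

```text
side blue ((364.2607421875, 190.85533142089844), (30.2984619140625, 40.442378997802734), 95.83895111083984) (345, 176, 40, 31)
knob [([348, 173, 36, 16, 275], [365.3, 178.2]), ([348, 202, 6, 4, 19], [350.1, 203.8])]
top blue ((428.4280090332031, 263.1917724609375), (44.94142150878906, 46.57282638549805), 118.73091888427734) (406, 241, 46, 45)
knob [([408, 236, 46, 20, 418], [432.1, 241.1]), ([425, 257, 15, 14, 156], [431.7, 262.7]), ([444, 275, 10, 11, 61], [450.0, 281.6]), ([408, 277, 9, 9, 49], [410.8, 282.2])]
```

View pics/crops.png

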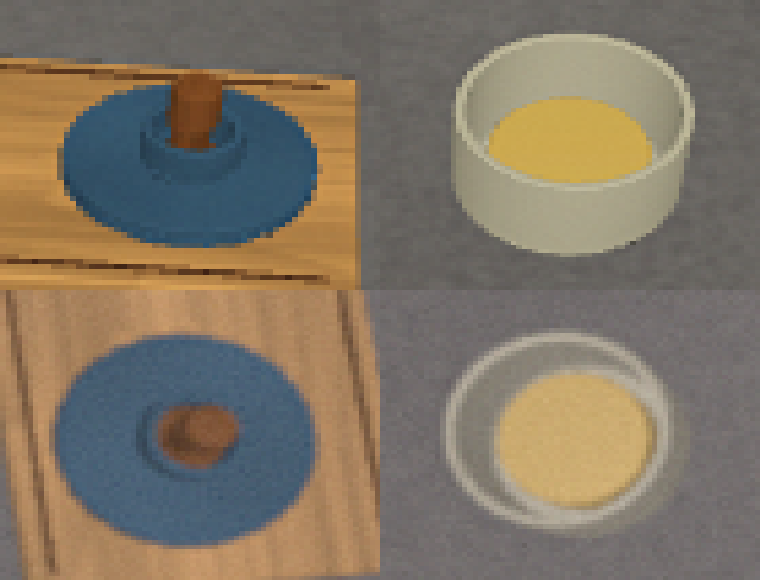

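Crop readings:
- **Knob top disc:** side about (366.0,175.5), top about (434.4,260.7).
- **Crock rim:** centre at side about (335.7,316.8), top about (237.8,257.4).

Next I refine the rim and triangulate.

```bash
cat >> h.py <<'E'
def rim(n,im,c,r,lo=.8,hi=1.15):
    g=cv2.GaussianBlur(im.astype(np.float32).mean(2),(0,0),.6); P=[]
    for a in np.radians(np.arange(0,360,5)):
        s=np.linspace(lo,hi,60); x=c[0]+r[0]*s*np.cos(a); y=c[1]+r[1]*s*np.sin(a)
        v=cv2.remap(g,x.astype(np.float32)[None],y.astype(np.float32)[None],1)[0]; i=v.argmax(); P.append((x[i],y[i]))
    P=np.array(P,np.float32)
    for _ in range(2):
        e=cv2.fitEllipseDirect(P); R=cv2.transform(P[None]-np.array(e[0],np.float32),cv2.getRotationMatrix2D((0,0),e[2],1)[:,:2])[0]
        d=np.abs(np.hypot(R[:,0]/(e[1][0]/2),R[:,1]/(e[1][1]/2))-1); P=P[d<max(.05,np.median(d)*2)]
    return e,len(P)
E
python3 - <<'E'
from h import *
im={n:cv2.imread(f"pics/{n}0.png")[:,:,::-1].copy() for n in("side","top")}
es,et=rim("side",im["side"],(335.7,316.8),(21,18)),rim("top",im["top"],(237.8,257.4),(20,20))
print(es,et)
p=lambda t:(t[0].round(4),round(t[1],4))
print("rim hand",p(tri((335.7,316.8),(237.8,257.4))),"fit",p(tri(es[0][0],et[0][0])), plane("side",es[0][0],.085),plane("top",et[0][0],.085))
print("knobtop",p(tri((366,175.5),(434.4,260.7))))
print("plate",p(tri((364.26,190.86),(428.43,263.19))))
print([plane(n,q,.047) for n,q in(("side",(364.26,190.86)),("top",(428.43,263.19)))])
# other things on counter near path
for k,q,z in(("salt",(317,300),.075),("pepper",(324,244),.07),("cheese",(431,196),.06),("chutney",(543,236),.11),("knife",(319,208),.01)): print(k,plane("top",q,z).round(3))
E
```

```text
(((335.2586975097656, 316.6923522949219), (35.98472213745117, 42.11558151245117), 97.27972412109375), 72) (((236.89878845214844, 257.2344055175781), (38.54582214355469, 39.54977035522461), 95.66812896728516), 53)
rim hand (array([0.5006, 0.1991, 0.0782]), np.float64(0.0008)) fit (array([0.5011, 0.2008, 0.081 ]), np.float64(0.0)) [0.50079225 0.2032584  0.085     ] [0.50057717 0.20012455 0.085     ]
knobtop (array([ 0.4988, -0.2741,  0.0922]), np.float64(0.0018))
plate (array([ 0.4987, -0.273 ,  0.0324]), np.float64(0.001))
[array([ 0.49829695, -0.25781599,  0.047     ]), array([ 0.49663791, -0.26969161,  0.047     ])]
salt [0.401 0.005 0.075]
pepper [ 0.538 -0.01   0.07 ]
cheese [ 0.665 -0.278  0.06 ]
chutney [ 0.558 -0.527  0.11 ]
knife [0.642 0.004 0.01 ]
```

Rim z came out at 0.081 (given 0.085) and knob top at 0.092 (0.094 with the lids' plug on the board). Both agree with the given sizes, so I'll approach above the knob.

```bash
cat >> h.py <<'E'
from scipy.spatial.transform import Rotation as Ro
from workcell import status
def go(*ts,yaw=None):
    s=status.read_state(); R=Ro.from_rotvec(s["tcp_rot"]); x=R.as_matrix()[:,0]; y0=np.arctan2(x[1],x[0])
    y=y0 if yaw is None else yaw
    T=Ro.from_euler("z",y)*Ro.from_euler("x",np.pi)
    print("pos",s["tool_pos"].round(4),"yaw",round(y0,3),"F",s["wrist_force"].round(1),"w",round(s["width"],3),"t",s["time"])
    for t in ts: print(t,"->",R.inv().apply(np.array(t)-s["tool_pos"]).round(4),(R.inv()*T).as_rotvec().round(4))
E
python3 -c "
from h import *
go((.4988,-.2741,.15),(.4988,-.2741,.067))"
```

```text
pos [ 0.295  -0.6064  0.2301] yaw 0.453 F [ 1.1 -0.3  0.4] w 1.002 t 0.1
(0.4988, -0.2741, 0.15) -> [ 0.3286 -0.2095  0.0805] [-0.0021 -0.0001  0.    ]
(0.4988, -0.2741, 0.067) -> [ 0.3286 -0.2093  0.1635] [-0.0021 -0.0001  0.    ]
```

Call:
apply_moves(
  deltas=[
    [0.033,-0.021,0.003,0,0,0,0],
    [0.066,-0.042,0.01,0,0,0,0],
    [0.099,-0.063,0.02,0,0,0,0],
    [0.132,-0.084,0.03,0,0,0,0],
    [0.165,-0.105,0.04,0,0,0,0.2],
    [0.198,-0.126,0.045,0,0,0,0.3],
    [0.231,-0.147,0.05,0,0,0,0.3],
    [0.264,-0.168,0.055,0,0,0,0.3],
  ],
)

```text
time: 0.77
tool_pos: [0.4594, -0.3384, 0.1754]
tcp_rot: [-3.061, -0.705, 0.001]
wrist_force: [0.1, 0.6, -0.2]
width: 0.699
```

Call:
apply_moves(
  deltas=[
    [0.03,-0.019,0.015,0,0,0,0.3],
    [0.055,-0.035,0.025,0,0,0,0.3],
    [0.0645,-0.0415,0.0255,0,0,0,0.3],
    [0.0645,-0.0415,0.0255,0,0,0,0.3],
    [0.0645,-0.0415,0.0255,0,0,0,0.3],
  ],
)

```text
time: 1.18
tool_pos: [0.499, -0.2748, 0.1508]
tcp_rot: [3.06, 0.708, -0.001]
wrist_force: [-0.2, -0.1, 0.2]
width: 0.7
```

Run:
```python
from h import *
go((.4988,-.2741,.067))
out=[]
for n in("side","top"):
    im=vision.read_camera(n); cv2.imwrite(f"pics/{n}1.png",im[:,:,::-1]); u,v=proj(n,np.array([.4988,-.2741,.1])).astype(int); print(n,u,v)
    out.append(cv2.resize(im[v-50:v+50,u-50:u+50,::-1],(400,400),interpolation=cv2.INTER_CUBIC))
cv2.imwrite("pics/hov.png",np.hstack(out))
```

```text
pos [ 0.499  -0.2748  0.1508] yaw 0.455 F [-0.2 -0.1  0.2] w 0.7 t 1.1833
(0.4988, -0.2741, 0.067) -> [ 0.0002 -0.0008  0.0838] [0.0002 0.0008 0.    ]
side 366 173
top 435 259
```

View pics/hov.png

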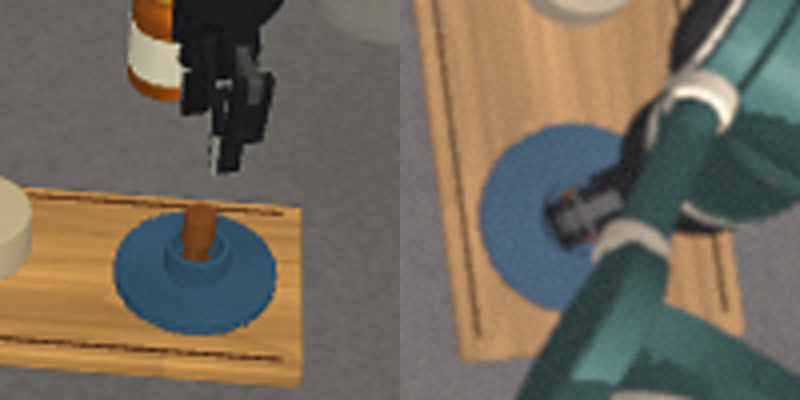

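Run:
```python
from h import *
for z in(.1508,.16,.17):
  print([((proj(n,np.array([.499,-.2748,z]))-c)*4+(0,0)).round(0) for n,c in(("side",(316,123)),("top",(385,209)))])
```

```text
[array([209., 147.]), array([223., 193.])]
[array([210., 136.]), array([227., 191.])]
[array([211., 125.]), array([231., 189.])]
```

The finger tips (mid about (210,142) in the crop) match the projected TCP (209,147), and they sit over the knob at (199,215) with the expected perspective offset. I descend next.

Call:
apply_moves(
  deltas=[
    [0,-0.001,0.025,0,0.001,0,0.3],
    [0,-0.001,0.05,0,0.001,0,0.3],
    [0,-0.001,0.07,0,0.001,0,0.3],
    [0,-0.001,0.08,0,0.001,0,0.3],
    [0,-0.001,0.0825,0,0.001,0,0.3],
    [0,-0.001,0.0825,0,0.001,0,0.3],
  ],
  squeeze=40,
)

```text
time: 1.78
tool_pos: [0.498, -0.2748, 0.068]
tcp_rot: [-3.061, -0.703, -0.0]
wrist_force: [-0.0, 0.7, 1.2]
width: 0.703
```

Call:
apply_moves(
  deltas=[
    [0,0,0,0,0,0,0.5],
    [0,0,0,0,0,0,0.6],
    [0,0,0,0,0,0,0.7],
    [0,0,0,0,0,0,0.8],
    [0,0,0,0,0,0,1],
    [0,0,0,0,0,0,1],
    [0,0,0,0,0,0,1],
  ],
)

```text
time: 2.37
tool_pos: [0.499, -0.2737, 0.0697]
tcp_rot: [-3.061, -0.706, -0.003]
wrist_force: [-2.5, 3.3, 6.8]
width: 0.27
```

The tool sees 6.8 N upward, so the tips swung forward and may be on the collar. I open, rise 2 mm and grip again.

Call:
apply_moves(
  deltas=[
    [0,0,0,0,0,0,0.5],
    [0,0,0,0,0,0,0.5],
    [0,0,-0.002,0,0,0,0.6],
    [0,0,-0.002,0,0,0,0.8],
    [0,0,-0.002,0,0,0,1],
    [0,0,-0.002,0,0,0,1],
    [0,0,-0.002,0,0,0,1],
    [0,0,-0.002,0,0,0,1],
  ],
)

```text
time: 3.03
tool_pos: [0.4988, -0.2739, 0.0707]
tcp_rot: [-3.061, -0.705, -0.002]
wrist_force: [-1.7, 2.4, 6.2]
width: 0.264
```

```bash
python3 -c "
from h import *
go((.4988,-.2741,.22),(.5011,.2008,.22))"
```

```text
pos [ 0.4988 -0.2739  0.0707] yaw 0.453 F [-1.7  2.4  6.2] w 0.264 t 3.0333
(0.4988, -0.2741, 0.22) -> [ 1.000e-04  2.000e-04 -1.493e-01] [ 0.0001 -0.0013 -0.    ]
(0.5011, 0.2008, 0.22) -> [ 0.2099 -0.4259 -0.149 ] [ 0.0001 -0.0013 -0.    ]
```

Call:
apply_moves(
  deltas=[
    [0,0,-0.004,0,0,0,1],
    [0,0,-0.012,0,0,0,1],
    [0,0,-0.025,0,0,0,1],
    [0,0,-0.045,0,0,0,1],
    [0,0,-0.065,0,0,0,1],
    [0,0,-0.085,0,0,0,1],
    [0,0,-0.1,0,0,0,1],
    [0,0,-0.1,0,0,0,1],
  ],
)

```text
time: 3.7
tool_pos: [0.501, -0.2756, 0.1752]
tcp_rot: [3.056, 0.704, 0.01]
wrist_force: [1.0, 0.2, -3.9]
width: 0.263
```

Run:
```python
from h import *
go((.4988,-.2741,.22),(.5011,.2008,.22))
im=vision.read_camera("side"); cv2.imwrite("pics/lift.png",cv2.resize(im[80:260,270:470,::-1],(600,540)))
```

```text
pos [ 0.501  -0.2756  0.1752] yaw 0.453 F [ 1.   0.2 -3.9] w 0.263 t 3.7
(0.4988, -0.2741, 0.22) -> [-0.0011 -0.002  -0.0448] [ 0.0068 -0.0053 -0.    ]
(0.5011, 0.2008, 0.22) -> [ 0.2088 -0.428  -0.0466] [ 0.0068 -0.0053 -0.    ]
```

View pics/lift.png

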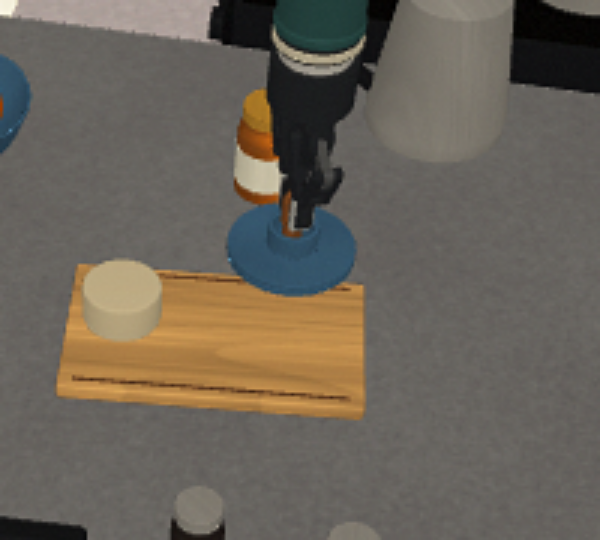

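Both lids are held and look level, with the blue plate at about (291,248). Now I carry them over to the crock.

Call:
apply_moves(
  deltas=[
    [0.002,-0.004,-0.008,0,0,0,1],
    [0.006,-0.013,-0.018,0,0,0,1],
    [0.014,-0.028,-0.028,0,0,0,1],
    [0.024,-0.049,-0.036,0,0,0,1],
    [0.036,-0.073,-0.042,0,0,0,1],
    [0.048,-0.098,-0.045,0,0,0,1],
    [0.06,-0.123,-0.046,0,0,0,1],
    [0.072,-0.148,-0.046,0,0,0,1],
  ],
)

```text
time: 4.42
tool_pos: [0.4978, -0.1074, 0.2164]
tcp_rot: [-3.061, -0.705, -0.001]
wrist_force: [0.0, -0.1, -4.5]
width: 0.264
```

Call:
apply_moves(
  deltas=[
    [0.012,-0.025,0,0,0,0,1],
    [0.024,-0.05,0,0,0,0,1],
    [0.036,-0.074,0,0,0,0,1],
    [0.048,-0.098,0,0,0,0,1],
    [0.06,-0.123,0,0,0,0,1],
    [0.072,-0.148,0,0,0,0,1],
    [0.084,-0.172,0,0,0,0,1],
    [0.096,-0.196,0,0,0,0,1],
  ],
)

```text
time: 5.08
tool_pos: [0.4976, 0.1107, 0.216]
tcp_rot: [-3.061, -0.706, 0.001]
wrist_force: [0.7, -0.3, -4.4]
width: 0.26
```

Call:
apply_moves(
  deltas=[
    [0.011,-0.022,0,0,0,0,1],
    [0.02,-0.042,0,0,0,0,1],
    [0.028,-0.058,0,0,0,0,1],
    [0.034,-0.07,0,0,0,0,1],
    [0.038,-0.078,0,0,0,0,1],
    [0.04,-0.082,0,0,0,0,1],
    [0.04,-0.083,0,0,0,0,1],
  ],
)

```text
time: 5.67
tool_pos: [0.4984, 0.2014, 0.2163]
tcp_rot: [-3.061, -0.706, -0.001]
wrist_force: [-0.7, 0.5, -4.5]
width: 0.264
```

Run:
```python
from h import *
go((.5011,.2008,.18),(.5011,.2008,.13))
out=[]
for n in("side","top"):
    im=vision.read_camera(n); cv2.imwrite(f"pics/{n}2.png",im[:,:,::-1]); u,v=proj(n,np.array([.5011,.2008,.12])).astype(int); print(n,u,v)
    out.append(cv2.resize(im[v-50:v+50,u-50:u+50,::-1],(400,400),interpolation=cv2.INTER_CUBIC))
cv2.imwrite("pics/hov2.png",np.hstack(out))
```

```text
pos [0.4984 0.2014 0.2163] yaw 0.454 F [-0.7  0.5 -4.5] w 0.264 t 5.6667
(0.5011, 0.2008, 0.18) -> [0.0021 0.0017 0.0363] [ 0.     -0.0004 -0.    ]
(0.5011, 0.2008, 0.13) -> [0.0021 0.0017 0.0863] [ 0.     -0.0004 -0.    ]
side 335 307
top 234 255
```

View pics/hov2.png

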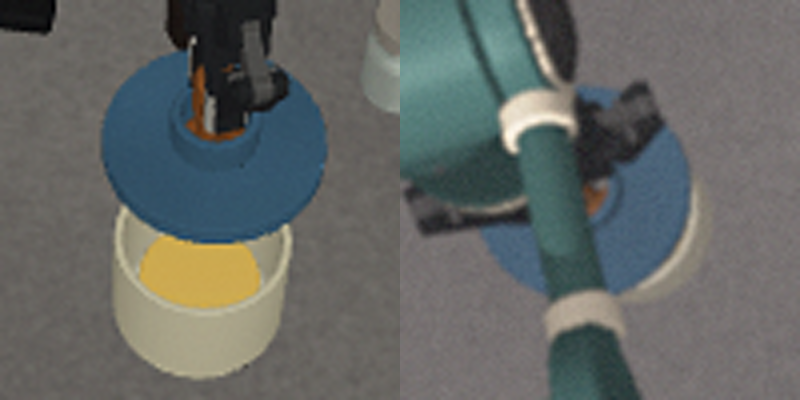

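The lids hang above the crock. In the side crop the plate is centred near (213,145), and in the top view it is mostly hidden by the arm. I measure the plate in both views and compare.

```bash
cat >> h.py <<'E'
def blue(n,im,X,r=40):
    u,v=proj(n,np.array(X)).astype(int); m=mask(im,(u-r,v-r,u+r,v+r),(95,80,30),(125,255,255))
    h=cv2.convexHull(big(m))[:,0].astype(np.float32)
    # densify true boundary: contour points near the hull
    c=big(m)[:,0].astype(np.float32); d=np.array([cv2.pointPolygonTest(h[:,None],(float(a),float(b)),True) for a,b in c]); P=c[d<1.2]
    for _ in range(3):
        e=cv2.fitEllipseDirect(P); R=cv2.transform(P[None]-np.array(e[0],np.float32),cv2.getRotationMatrix2D((0,0),e[2],1)[:,:2])[0]
        q=np.abs(np.hypot(R[:,0]/(e[1][0]/2),R[:,1]/(e[1][1]/2))-1); P=P[q<.04]
    return e,len(P)
E
python3 - <<'E'
from h import *
X=(.4984,.2014,.181)
E={}
for n in("side","top"):
    e,k=blue(n,cv2.imread(f"pics/{n}2.png")[:,:,::-1].copy(),X); E[n]=e[0]
    print(n,e,k,plane(n,e[0],.181).round(4),"exp",proj(n,np.array(X)))
print(tri(E["side"],E["top"]))
for n in("side","top"): print(blue(n,cv2.imread(f"pics/{n}0.png")[:,:,::-1].copy(),(.4988,-.2741,.0355)))
E
```

```text
side ((338.05657958984375, 292.8769226074219), (48.013484954833984, 55.35306167602539), 96.36665344238281) 127 [0.499  0.2026 0.181 ] exp [338.41760133 292.47916046]
top ((243.5577392578125, 257.3636169433594), (20.66497039794922, 38.24114990234375), 19.98227310180664) 44 [0.4893 0.1681 0.181 ] exp [228.76468354 253.08566121]
(array([0.49813971, 0.17484658, 0.13940915]), np.float64(0.007941781648123997))
(((364.3475036621094, 190.7378692626953), (29.548295974731445, 39.8079719543457), 95.7579574584961), 91)
(((428.460205078125, 263.1463928222656), (44.259857177734375, 45.884761810302734), 117.61917114257812), 128)
```

The top fit is spoiled by occlusion, with the plate hidden by the arm. The side view puts the plate axis at (0.499,0.2026) against TCP (0.4984,0.2014), so the lids hang centred in the grip. I lower to just above the rim and look again.

Call:
apply_moves(
  deltas=[
    [0.0017,0.0013,0.01,0,0,0,1],
    [0.0017,0.0013,0.025,0,0,0,1],
    [0.0017,0.0013,0.04,0,0,0,1],
    [0.0017,0.0013,0.055,0,0,0,1],
    [0.0017,0.0013,0.066,0,0,0,1],
    [0.0017,0.0013,0.072,0,0,0,1],
    [0.0017,0.0013,0.073,0,0,0,1],
    [0.0017,0.0013,0.073,0,0,0,1],
  ],
)

```text
time: 6.43
tool_pos: [0.5008, 0.2001, 0.1431]
tcp_rot: [-3.062, -0.704, -0.0]
wrist_force: [0.1, 0.1, -3.2]
width: 0.268
```

Run:
```python
from h import *
go((.5005,.2010,.1277))
p=status.read_state()["tool_pos"]; X=np.array([p[0],p[1],p[2]-.0427+.0075]); out=[]
for n in("side","top"):
    im=vision.read_camera(n); cv2.imwrite(f"pics/{n}3.png",im[:,:,::-1]); e,k=blue(n,im,X)
    print(n,e,k,plane(n,e[0],X[2]).round(4)); u,v=proj(n,X).astype(int)
    out.append(cv2.resize(im[v-45:v+45,u-45:u+45,::-1],(400,400),interpolation=cv2.INTER_CUBIC))
cv2.imwrite("pics/hov3.png",np.hstack(out))
```

```text
pos [0.5008 0.2001 0.1431] yaw 0.452 F [ 0.1  0.1 -3.2] w 0.268 t 6.4333
(0.5005, 0.201, 0.1277) -> [ 0.0001 -0.0009  0.0154] [-0.     -0.0002  0.    ]
side ((335.5943298339844, 310.57379150390625), (46.70625686645508, 52.441627502441406), 96.2187271118164) 124 [0.5014 0.2013 0.1079]
top ((249.4380645751953, 259.05535888671875), (18.72246742248535, 34.08009719848633), 16.7684326171875) 39 [0.494  0.1661 0.1079]
```

View pics/hov3.png

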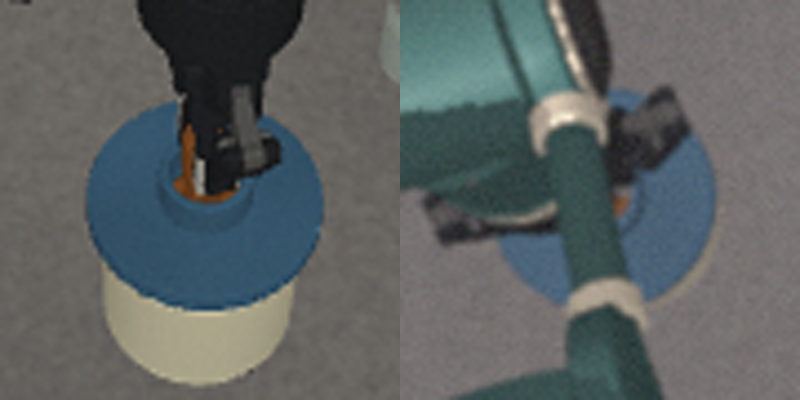

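The side view puts the plate at (0.5014,0.2013) against the crock at (0.501,0.201–0.203), so it is centred within about 2 mm. I lower slowly and watch the force.

Call:
apply_moves(
  deltas=[
    [0,-0.001,0.003,0,0,0,1],
    [0,-0.001,0.006,0,0,0,1],
    [0,-0.001,0.009,0,0,0,1],
    [0,-0.001,0.011,0,0,0,1],
    [0,-0.001,0.0125,0,0,0,1],
    [0,-0.001,0.0125,0,0,0,1],
  ],
)

```text
time: 7.03
tool_pos: [0.5, 0.2013, 0.1304]
tcp_rot: [-3.061, -0.705, 0.0]
wrist_force: [-0.4, -0.9, -4.5]
width: 0.26
```

Call:
apply_moves(
  deltas=[
    [0,0,0.001,0,0,0,1],
    [0,0,0.002,0,0,0,1],
    [0,0,0.003,0,0,0,1],
    [0,0,0.003,0,0,0,1],
  ],
)

```text
time: 7.37
tool_pos: [0.5005, 0.2015, 0.128]
tcp_rot: [-3.061, -0.705, -0.002]
wrist_force: [0.7, -0.0, -4.2]
width: 0.262
```

Call:
apply_moves(
  deltas=[
    [0,0,0.001,0,0,0,1],
    [0,0,0.002,0,0,0,1],
    [0,0,0.003,0,0,0,1],
    [0,0,0.003,0,0,0,1],
    [0,0,0.003,0,0,0,1],
  ],
)

```text
time: 7.78
tool_pos: [0.5006, 0.2018, 0.1276]
tcp_rot: [-3.061, -0.705, -0.002]
wrist_force: [-7.9, -0.9, 10.8]
width: 0.265
```

Contact came at TCP z 0.1276, against the predicted seat at 0.1277. I unload and let go.

Call:
apply_moves(
  deltas=[
    [0,0,-0.002,0,0,0,1],
    [0,0,-0.002,0,0,0,1],
    [0,0,-0.002,0,0,0,0.6],
    [0,0,-0.002,0,0,0,0.4],
    [0,0,-0.002,0,0,0,0.25],
    [0,0,-0.004,0,0,0,0.2],
    [0,0,-0.004,0,0,0,0.2],
    [0,0,-0.004,0,0,0,0.2],
  ],
)

```text
time: 8.45
tool_pos: [0.5007, 0.2015, 0.1292]
tcp_rot: [-3.061, -0.705, -0.002]
wrist_force: [0.0, -0.4, -0.7]
width: 0.806
```

Call:
apply_moves(
  deltas=[
    [0,0,-0.015,0,0,0,0.2],
    [0,0,-0.035,0,0,0,0.2],
    [0,0,-0.055,0,0,0,0.2],
    [0,0,-0.06,0,0,0,0.2],
    [0,0,-0.06,0,0,0,0.2],
  ],
)

```text
time: 8.87
tool_pos: [0.502, 0.202, 0.1911]
tcp_rot: [-3.061, -0.705, -0.009]
wrist_force: [0.6, 0.5, -0.3]
width: 0.801
```

Run:
```python
from h import *
out=[]
for n in("side","top"):
    im=vision.read_camera(n); cv2.imwrite(f"pics/{n}4.png",im[:,:,::-1]); X=np.array([.5006,.2018,.0925]); e,k=blue(n,im,X)
    print(n,e,k,plane(n,e[0],X[2]).round(4)); u,v=proj(n,X).astype(int)
    out.append(cv2.resize(im[v-45:v+45,u-45:u+45,::-1],(400,400),interpolation=cv2.INTER_CUBIC))
cv2.imwrite("pics/rel.png",np.hstack(out))
go((.5006,.2018,.12),(.5006,.2018,.104))
```

```text
side ((334.9245300292969, 314.8150939941406), (46.36299133300781, 52.24829864501953), 96.90042114257812) 124 [0.5019 0.2031 0.0925]
top ((247.3531951904297, 259.2059631347656), (23.65555191040039, 37.967166900634766), 16.188758850097656) 54 [0.4953 0.1734 0.0925]
pos [0.5001 0.2013 0.1883] yaw 0.453 F [-0.2 -0.4 -0.5] w 0.799 t 8.9667
(0.5006, 0.2018, 0.12) -> [ 0.0007 -0.0002  0.0683] [-0.     -0.0004  0.    ]
(0.5006, 0.2018, 0.104) -> [ 0.0007 -0.0002  0.0843] [-0.     -0.0004  0.    ]
```

View pics/rel.png

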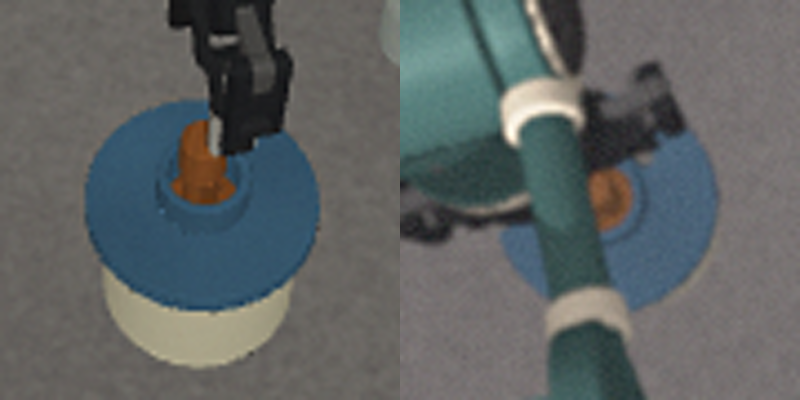

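The released lids sit level on the crock, with the plate at (203,205) in the side crop and the knob inside the collar. I descend to the collar with the jaws 68 mm open.

Call:
apply_moves(
  deltas=[
    [0.001,0,0.02,0,0,0,0.2],
    [0.001,0,0.04,0,0,0,0.2],
    [0.001,0,0.058,0,0,0,0.2],
    [0.001,0,0.072,0,0,0,0.2],
    [0.001,0,0.08,0,0,0,0.2],
    [0.001,0,0.085,0,0,0,0.2],
    [0.001,0,0.087,0,0,0,0.2],
    [0.001,0,0.087,0,0,0,0.2],
  ],
  squeeze=40,
)

```text
time: 9.63
tool_pos: [0.5011, 0.2018, 0.1015]
tcp_rot: [-3.061, -0.705, -0.0]
wrist_force: [-0.2, 0.1, 1.0]
width: 0.804
```

```bash
python3 -c "
from h import *
go((.5008,.202,.102))"
```

```text
pos [0.5011 0.2018 0.1015] yaw 0.453 F [-0.2  0.1  1. ] w 0.804 t 9.6333
(0.5008, 0.202, 0.102) -> [-0.0002 -0.0003 -0.0005] [-0.0001 -0.0001  0.    ]
```

Call:
apply_moves(
  deltas=[
    [0,0,0,0,0,0,0.3],
    [0,0,0,0,0,0,0.38],
    [0,0,0,0,0,0,0.45],
    [0,0,0,0,0,0,0.6],
    [0,0,0,0,0,0,1],
    [0,0,0,0,0,0,1],
    [0,0,0,0,0,0,1],
    [0,0,0,0,0,0,1],
  ],
)

```text
time: 10.3
tool_pos: [0.5023, 0.2023, 0.1035]
tcp_rot: [-3.061, -0.705, -0.005]
wrist_force: [-1.6, -0.2, 5.9]
width: 0.537
```

Opening 0.537, about 46 mm, fits the 48 mm collar (the 24 mm knob read about 22 mm). I lift straight up, slowly first.

Call:
apply_moves(
  deltas=[
    [0,0,-0.002,0,0,0,1],
    [0,0,-0.005,0,0,0,1],
    [0,0,-0.009,0,0,0,1],
    [0,0,-0.014,0,0,0,1],
    [0,0,-0.02,0,0,0,1],
    [0,0,-0.028,0,0,0,1],
    [0,0,-0.036,0,0,0,1],
    [0,0,-0.044,0,0,0,1],
  ],
)

```text
time: 10.97
tool_pos: [0.5015, 0.2019, 0.1471]
tcp_rot: [-3.061, -0.705, -0.002]
wrist_force: [0.1, 0.3, -2.9]
width: 0.541
```

Call:
apply_moves(
  deltas=[
    [0,0,-0.01,0,0,0,1],
    [0,0,-0.02,0,0,0,1],
    [0,0,-0.032,0,0,0,1],
    [0,0,-0.044,0,0,0,1],
    [0,0,-0.053,0,0,0,1],
    [0,0,-0.058,0,0,0,1],
    [0,0,-0.059,0,0,0,1],
    [0,0,-0.059,0,0,0,1],
  ],
)

```text
time: 11.63
tool_pos: [0.5015, 0.2019, 0.2055]
tcp_rot: [-3.061, -0.705, -0.003]
wrist_force: [0.3, -0.1, -3.0]
width: 0.541
```

Run:
```python
from h import *
go((.5006,.2018,.205))
out=[]
for n in("side","top"):
    im=vision.read_camera(n); cv2.imwrite(f"pics/{n}5.png",im[:,:,::-1]); u,v=proj(n,np.array([.5006,.2018,.13])).astype(int)
    out.append(cv2.resize(im[v-60:v+60,u-60:u+60,::-1],(400,400),interpolation=cv2.INTER_CUBIC))
cv2.imwrite("pics/fin.png",np.hstack(out))
im=cv2.imread("pics/side5.png")[:,:,::-1].copy(); e,k=blue("side",im,(.5006,.2018,.193)); print(e,k,plane("side",e[0],.193))
```

```text
pos [0.5015 0.2019 0.2055] yaw 0.453 F [ 0.3 -0.1 -3. ] w 0.541 t 11.6333
(0.5006, 0.2018, 0.205) -> [-0.0008 -0.0003  0.0005] [ 0.0001 -0.0018 -0.    ]
((337.3489990234375, 288.81573486328125), (48.53545379638672, 55.934608459472656), 96.88809967041016) 129 [0.50137634 0.20083957 0.193     ]
```

View pics/fin.png

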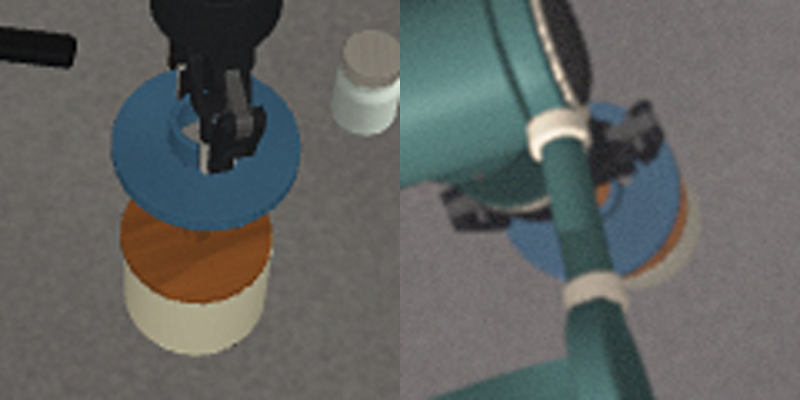

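The outer lid alone is up: wrist −3.0 N, plate at about (206,148) in the side crop. The wooden inner lid is closed on the crock at about (197,245), and the salt jar is in place. I let it settle and hand in.

Call:
apply_moves(
  deltas=[
    [0,0,0,0,0,0,1],
    [0,0,0,0,0,0,1],
    [0,0,0,0,0,0,1],
  ],
)

```text
time: 11.98
tool_pos: [0.5009, 0.2017, 0.2043]
tcp_rot: [-3.061, -0.705, 0.0]
wrist_force: [-0.2, -0.2, -1.4]
width: 0.536
```

```bash
python3 -c "
from workcell import job
print(job.finish_job())"
```

```text
the job is handed in; nothing more can be done
None
```

The job is handed in at 12.0 s of the 48 s allowed. The outer lid is held alone above the crock and the inner lid is closed on it; no verdict was reported.

- **What I did:** I carried the nested lids by the knob to the crock and lowered them. Contact came at TCP height 127.6 mm, against a predicted seat of 127.7 mm. I let go, gripped the collar and lifted the outer lid straight up by about 10 cm.
- **Last checks:** In the side view the outer lid's plate is level and centred within about 2 mm of the crock axis, with its underside about 19 cm above the counter. The inner lid's wooden disc lies flat on the rim. The wrist read −3.0 N, close to the weight of the outer lid alone, and the opening of 0.54 fits the collar.
- **What failed or disagreed:**
  - The top-view fits of the lids over the crock were useless because the arm hid them. Centring there rests on the side view and the TCP.
  - The side and top views differed by about 3 mm in y on the crock; I took a value between them.
  - The triangulated heights came out 2–4 mm low against the given sizes.
  - The last wrist reading before handing in was −1.4 N. I took it as sensor noise, because the opening had not changed.
  - The first knob grip pushed up with about 7 N, so I gripped again 2 mm higher. It still read 6 N, but the lift went cleanly.
  - I did not measure the other things on the counter again. The last crops show only the salt jar and the knife's handle, and I never moved near the rest except over the board.

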